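# Lock the kitchen scale's battery cap with the coin key

### The arm

A 6-joint arm with a two-finger parallel gripper is mounted at the origin on the work surface. World frame = base frame: x ahead of the robot, y to its left, z up, the work surface at z = 0. Lengths are in m, angles in rad, forces in N, time in s.
With the tool pointing down it reaches from about 0.4 to 0.825 m from the base axis. Payload 7 kg.
Tool frame: the origin (TCP) lies between the finger pads; the fingertips stand 11 mm ahead of it and the grasp point (between the pads) lies 8 mm behind it (robot.nose_length is the distance from the TCP to the fingertips, in m); z points along the fingers, x is the direction in which the jaws open and shut, and the axes are right-handed (so a half turn about z gives the same grasp; the last joint's range is limited). The gripper opens to 88 mm and grips with 3 to 60 N. Pads are 19 mm wide; open, the fingers measure 130 mm over their backs; the gripper's body (78 mm by 193 mm) begins 47 mm behind the grasp point.
Start: joints at [1.477, 0.359, 0.012, 0, -1.224, -0.288], TCP at [0.252, 0.626, 0.238] pointing down, gripper open.
Joint ranges: [-3.07, 3.07], [-1.43, 2.12], [-1.02, 1.25], [-3.03, 1.67], [-3.05, -0], [-3.03, 3.03]. Speed limits (rad/s): [2.39, 2.39, 3.01, 3.14, 3.14, 3.14].

### API

Orientations are given as a unit quaternion [w, x, y, z].
In Python, from cell import robot gives the robot as it stands.
- The arm moves only by the shell command python3 -m inch 'ROWS' [FORCE]. ROWS is JSON, a list of rows, each a list of 3 entries, a list of its own where there are three numbers: the turn, a rotation vector about the tool's x, y, z in rad, then the shift along the tool's x, y, z in m, then the closure, from -1 (fully open) to 1 (shut). In form: [[[wx, wy, wz], [tx, ty, tz], gripper], ...]. A call has exactly 8 rows; each row shifts and turns the pose as measured when the row begins, along the tool's axes as they then stand; what a row does not reach is not made up. A row lasts 1/8 s, in which the tool goes at most 62.5 mm and 10.7 degrees, less where a joint would pass 70% of its speed; a pose out of reach is approached as far as the arm can. A call is refused whole if a number of a shift passes 0.0625 or a number of a turn 0.188, either way. A call with a gripper value outside its range is refused whole. The fingers move at their own pace and stop on an object; FORCE is the grip in N (left out, the last holds). Time passes only in rows, so rows that do not move let the fingers close, or fill a call up. It gives the time, the measured TCP pose, the force and the opening at its end, in the units of the state.
- robot.read_state(): the state, without advancing time (a new reading comes with each control period).
- robot.read_camera(name): name is "side" or "top" or "wrist"; returns a dict with "img" (480x640x3 uint8, red, green, blue), "fx", "fy", "cx", "cy" (pixels), "world_from_camera" (4x4, takes a point from camera to world coordinates). Camera axes: x right, y down, z forward; pixel columns grow to the right and rows downward; lengths in m; the calibration is good to about 2 mm. A picture is of the moment at which its call begins. There is no depth.
- robot.job_done(): hands the job in, once; it reports no verdict.
The state is a dict: "clock": time; "q": joint angles; "joint_velocities": joint speeds; "effort": joint torques, N m; "eef_pos": TCP position; "ee_rot": TCP orientation; "ft_force": force on the tool from outside, world axes, zero at the start; "torque": the same for the moment, N m; "width": opening from 0.0 (shut) to 1.0 (fully open).
Only numpy, scipy, OpenCV 4.12 (cv2) and the standard library are available. Lean on these libraries where they do the work, as an engineer would, in place of code of your own. Each camera call takes 0.05 s, during which the arm holds its last target. There are 200 camera calls.

### The job

The white kitchen scale lies face down with the orange slotted battery cap in its back not yet locked. Take the red-handled coin key from its wooden block, set its blade in the orange cap's slot and turn the cap clockwise (seen from above) until it stops, then put the key away in the open mint-green container.

Things in the scene. Friction and masses are not known exactly. Their poses are not given: they have to be found in the camera images.
- key_grip (a point): Centre of the red handle (40 wide x, 16 thick y, 50 tall z mm) of the loose 70 g coin key. Below it a flat steel blade 36 wide (x) x 5 thick (y) mm projects 30 mm; its lower edge is 55 mm below this point. It stands upright in a fixed wooden block 84 x 70 x 36 mm, handle resting on top (this point 61 mm above the counter), and lifts straight out. x along blade width, z up.
- cap_slot (a point): Orange battery cap, 68 mm round, flush in the back of the fixed white scale (190 x 150 x 36 mm, four 4 mm feet). Point on the cap's axis, level with its top, 36 mm above the counter; x along the slot, turning with the cap, z up. The slot crosses the whole cap, 14 mm deep, 12 mm wide in its lower 6 mm, flaring to 24 at the mouth. The small grey cap on the black timer is not part of the job.
- cap (a joint): Turn of the orange cap in rad, growing clockwise seen from above: 0 = open, slot along the scale's long side; pi/2 = locked, slot across the scale, against a stop. It begins between 0.1 and 0.3, turns stiffly (0.05 N m) and stays where it is left.
- tray: Open mint-green plastic container, loose, 300 g, outside 150 mm (x) x 130 mm (y) x 40 mm high, walls and floor 4 to 5 mm. Origin at the centre of its underside, z up.
Mind the look-alikes: they are no part of the job. Leave any pink look-alike of the part that bears cap_slot alone. What is shaped like the tray but blue is not meant.

How it is judged:
On the way, in this order (a step that is already met when the one before it is completed fails the run):
1. the key's blade is in the slot of the orange cap, key upright, cap not yet turned (z of key_grip in the frame of cap_slot below 0.049 m and horizontal distance between key_grip and cap_slot below 0.025 m and angle between key_grip's own z axis and vertical below 0.3 rad and value of joint cap below 0.7 rad), for 0.1 s.
2. the cap is turned home with the key's blade still in its slot (z of key_grip in the frame of cap_slot below 0.049 m and horizontal distance between key_grip and cap_slot below 0.025 m and angle between key_grip's own z axis and vertical below 0.3 rad and value of joint cap above 1.3 rad), for 0.1 s.
At the end, for the whole second after the job is handed in: The orange cap is locked (joint above 1.3 rad, stop at 1.57), and the key lies or leans released in the upright open container, its handle's centre inside the container's outline (75 x 65 mm from its centre) and less than 75 mm above the container's underside, the container at rest (value of joint cap above 1.3 rad and x of key_grip in the frame of tray between -0.075 and 0.075 m and y of key_grip in the frame of tray between -0.065 and 0.065 m and z of key_grip in the frame of tray below 0.075 m and height (world z) of key_grip below 0.085 m and angle between tray's own z axis and vertical below 0.15 rad and linear speed of tray below 0.03 m/s); the robot touches nothing.
It also fails if it takes over 51 s, if anything falls off the work surface, if the arm or the gripper's body presses on something with over 40 N, if the wrist force passes 120 N, or if a joint passes its speed limit or range.

## Working session

There is one attempt and no reset: what is moved stays moved. The work goes in short steps, Python scripts to look and compute and a shell command to move; the robot and the scene stay as the last step left them, time stands still between calls to the robot, and variables do not carry over. Pictures are saved under pics/ and viewed, about 8 in all and at most 12, crops included, and the job is handed in when it is done.

```bash
mkdir -p pics; ls
cat > h.py <<'E'
import numpy as np, cv2
from cell import robot
def shot(n,f):
    c=robot.read_camera(n); cv2.imwrite('pics/'+f,c['img'][:,:,::-1]); np.savez('pics/'+f[:-4]+'.npz',**c); return c
def load(f): return dict(np.load('pics/'+f+'.npz'))
def ray(c,u,v,z):
    T=np.array(c['world_from_camera']); d=T[:3,:3]@np.array([(u-c['cx'])/c['fx'],(v-c['cy'])/c['fy'],1]); o=T[:3,3]
    return o+d*(z-o[2])/d[2]
def proj(c,p):
    T=np.linalg.inv(np.array(c['world_from_camera'])); q=T[:3,:3]@np.array(p)+T[:3,3]
    return c['cx']+c['fx']*q[0]/q[2], c['cy']+c['fy']*q[1]/q[2]
E
python3 - <<'E'
from h import *
np.set_printoptions(precision=3,suppress=True)
for n in ['top','side']:
    c=shot(n,n+'0.png'); print(n,c['fx'],c['world_from_camera'])
print(robot.read_state())
E
```

```text
pics
top 559.1611782381854 [[-0.006 -0.999  0.053  0.354]
 [-1.     0.006  0.004  0.103]
 [-0.004 -0.053 -0.999  1.549]
 [ 0.     0.     0.     1.   ]]
side 540.0232700977916 [[ 0.87  -0.233  0.435 -0.103]
 [-0.493 -0.441  0.75  -0.855]
 [ 0.017 -0.867 -0.498  0.72 ]
 [ 0.     0.     0.     1.   ]]
{'clock': 0.1, 'q': array([ 1.477,  0.359,  0.011, -0.   , -1.224, -0.288]), 'joint_velocities': array([ 0.001, -0.001,  0.001,  0.001, -0.   ,  0.   ]), 'effort': array([ -0.003, -58.416,  29.375,   7.015,   0.01 ,  -0.   ]), 'eef_pos': array([0.251, 0.626, 0.237]), 'ee_rot': array([-0.001, -0.56 ,  0.828, -0.   ]), 'ft_force': array([ 0.849, -0.076, -0.505]), 'torque': array([-0.001,  0.009, -0.002]), 'width': 0.9985051636272029}
```

View pics/top0.png

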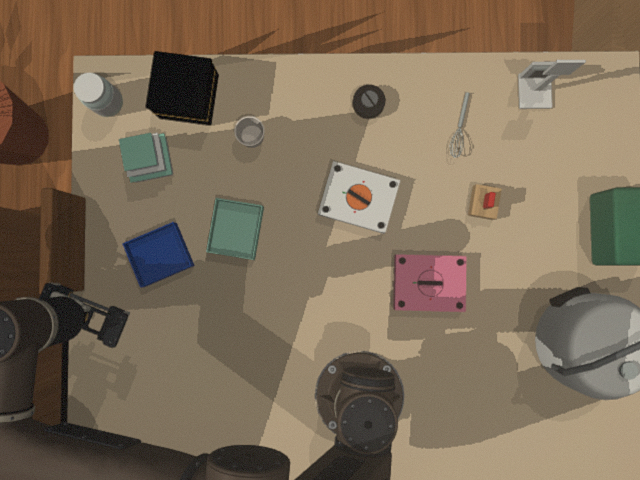

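View pics/side0.png

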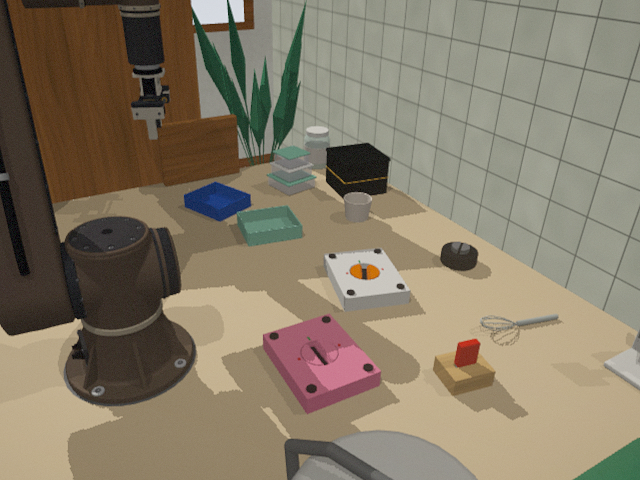

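Top view: white scale with orange cap at (358,197), key with red handle at (488,201), mint open tray at (236,229). Look-alikes to avoid: the pink scale (430,283), the timer with the grey cap (369,99), the blue tray (158,254) and the stacked mint boxes (146,155). Next I measure these positions.

```bash
cat > m.py <<'E'
from h import *
np.set_printoptions(precision=4,suppress=True)
def mask(c,lo,hi,box):
    h=cv2.cvtColor(c['img'],cv2.COLOR_RGB2HSV); m=cv2.inRange(h,lo,hi); k=np.zeros_like(m); x0,y0,x1,y1=box; k[y0:y1,x0:x1]=m[y0:y1,x0:x1]; return k
def big(m):
    cs,_=cv2.findContours(m,cv2.RETR_EXTERNAL,cv2.CHAIN_APPROX_NONE); return max(cs,key=cv2.contourArea)
def rect(c,m,z,name):
    k=big(m)[:,0,:]; P=np.array([ray(c,u,v,z)[:2] for u,v in k])*1000
    r=cv2.minAreaRect(P.astype(np.float32)); print(name,'ctr mm',np.round(r[0],1),'size',np.round(r[1],1),'ang',round(r[2],1),'px',k.mean(0).round(1)); return r
if __name__=='__main__':
    t=load('top0')
    rect(t,mask(t,(0,150,80),(6,255,255),(470,180,510,220)),.086,'key top')
    rect(t,mask(t,(8,60,60),(22,200,255),(460,175,510,225)),.036,'block')
    rect(t,mask(t,(5,170,100),(16,255,255),(335,175,385,220)),.036,'cap')
    rect(t,mask(t,(0,0,150),(180,40,255),(310,155,405,240)),.036,'scale')
    rect(t,mask(t,(70,50,40),(90,255,255),(200,190,272,268)),.04,'tray')
    s=load('side0')
    rect(s,mask(s,(0,150,80),(6,255,255),(440,330,500,375)),.061,'key side')
    big_=cv2.resize(np.hstack([t['img'][170:230,455:515],t['img'][165:225,328:388]]),None,fx=6,fy=6,interpolation=cv2.INTER_CUBIC)
    cv2.imwrite('pics/crop1.png',big_[:,:,::-1])
E
python3 m.py
```

```text
key top ctr mm [ 522.9 -340.9] size [26.2 40. ] ang 88.7 px [489.  199.8]
block ctr mm [ 528.9 -344.1] size [133.2 135.5] ang 88.9 px [484.5 199.5]
cap ctr mm [557.4 -13.7] size [56.  19.9] ang 60.4 px [362.6 189.4]
scale ctr mm [538.3  -4.8] size [186.2 151. ] ang 73.3 px [358.  197.1]
tray ctr mm [453.5 334. ] size [130.9 146.9] ang 80.5 px [233.7 227.5]
key side ctr mm [ 526.6 -345.3] size [88.6 36.5] ang 38.0 px [466.5 352.5]
```

View pics/crop1.png

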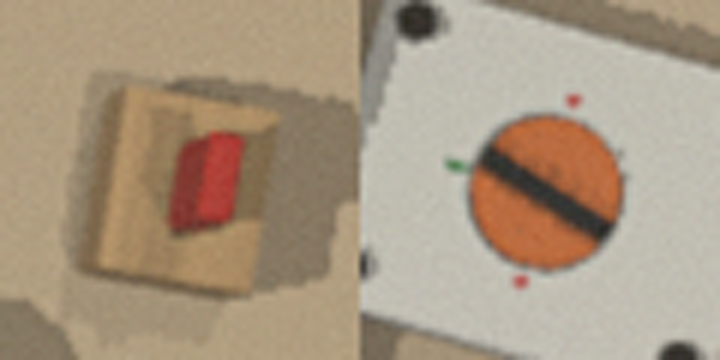

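Crop confirms red handle on block and orange cap with its slot. Red key top-face centre is about px (491.7,199.5), cap centre about (359,197).

```bash
cat > go.py <<'E'
# usage: go.py x y z alpha_deg : remaining shift/turn in tool axes
import sys; from h import *
from scipy.spatial.transform import Rotation as R
np.set_printoptions(precision=4,suppress=True)
def st(): 
    s=robot.read_state(); w,x,y,z=s['ee_rot']; return s,R.from_quat([x,y,z,w])
def tgt(a):
    a=np.radians(a); c,s=np.cos(a),np.sin(a); return R.from_matrix(np.array([[c,s,0],[s,-c,0],[0,0,-1]]))
s,r=st(); X=r.as_matrix()[:,0]
print('t',round(s['clock'],2),'pos',s['eef_pos'],'alpha',round(np.degrees(np.arctan2(X[1],X[0])),2),'q',s['q'],'F',s['ft_force'],'M',s['torque'],'w',round(s['width']*88,1))
if len(sys.argv)>1:
    p=np.array([float(a) for a in sys.argv[1:5]])
    print('shift tool',r.inv().apply(p[:3]-s['eef_pos']),'turn tool',(r.inv()*tgt(p[3])).as_rotvec())
E
python3 - <<'E'
from h import *
t=load('top0'); s=load('side0')
print('key',ray(t,491.7,199.5,.086),ray(s,466.5,352.5,.061))
print('cap',ray(t,359,197,.036)); print('tray',ray(t,236,229,.04))
def d(a,b,z):
    v=ray(t,*b,z)-ray(t,*a,z); return np.degrees(np.arctan2(v[1],v[0])),np.hypot(*v[:2])
print('slot',d((485/6+268,155/6+165),(605/6+268,235/6+165),.036),'key',d((198/6+455,222/6+170),(207/6+455,132/6+170),.086),'block',d((85/6+455,268/6+170),(125/6+455,85/6+170),.036))
E
python3 go.py 0.5 0.15 0.24 -101
```

```text
key [ 0.52289897 -0.34802077  0.086     ] [ 0.5256272  -0.34646991  0.061     ]
cap [ 0.53779107 -0.00329433  0.036     ]
tray [0.45238386 0.3305694  0.04      ]
slot (np.float64(-124.2548496151065), np.float64(0.06533674441232286)) key (np.float64(-6.930722280212735), np.float64(0.03983902956762325)) block (np.float64(-13.395404626590649), np.float64(0.08543736988039692))
t 0.1 pos [0.2514 0.626  0.2367] alpha -111.88 q [ 1.4771  0.3593  0.0112 -0.0003 -1.2241 -0.2881] F [ 0.8486 -0.0755 -0.5055] M [-0.0012  0.0088 -0.002 ] w 87.9
shift tool [ 0.3491 -0.4081 -0.0027] turn tool [-0.     -0.0015 -0.1899]
```

```bash
python3 -m inch '[[[0,0,-0.03],[0.040,-0.047,0],-1],[[0,0,-0.03],[0.040,-0.047,0],-1],[[0,0,-0.03],[0.040,-0.047,0],-1],[[0,0,-0.03],[0.040,-0.047,0],-1],[[0,0,-0.03],[0.040,-0.047,0],-1],[[0,0,-0.03],[0.040,-0.047,0],-1],[[0,0,-0.01],[0.040,-0.047,0],-1],[[0,0,0],[0.040,-0.047,0],-1]]'; python3 go.py 0.48 -0.33 0.24 -101
```

```text
clock: 1.1
eef_pos: [0.5263, 0.2113, 0.2347]
ee_rot: [-0.002, -0.642, 0.767, -0.002]
ft_force: [0.5, 1.0, -0.0]
width: 0.998
t 1.1 pos [0.5263 0.2113 0.2347] alpha -100.19 q [ 0.7287  0.1865 -0.2329  0.0032 -1.1565  0.663 ] F [ 0.494   0.9517 -0.0075] M [ 0.1401 -0.0942  0.0297] w 87.8
shift tool [ 0.5409 -0.0501 -0.0022] turn tool [ 0.0008 -0.0058  0.0142]
```

```bash
python3 -m inch '[[[0,0,0],[0.0615,-0.006,0],-1],[[0,0,0],[0.0615,-0.006,0],-1],[[0,0,0],[0.0615,-0.006,0],-1],[[0,0,0],[0.0615,-0.006,0],-1],[[0,0,0],[0.0615,-0.006,0],-1],[[0,0,0],[0.0615,-0.006,0],-1],[[0,0,0],[0.0615,-0.006,0],-1],[[0,0,0],[0.0615,-0.006,0],-1]]'; python3 go.py 0.524 -0.347 0.15 -101
python3 - <<'E'
from h import *
c=shot('wrist','w1.png'); print(c['world_from_camera'],c['fx'],proj(c,(.524,-.347,.086)))
E
```

```text
clock: 2.1
eef_pos: [0.4848, -0.2872, 0.2361]
ee_rot: [-0.004, -0.642, 0.767, -0.001]
ft_force: [1.6, 0.3, 0.9]
width: 1.0
t 2.1 pos [ 0.4848 -0.2872  0.2361] alpha -100.18 q [-0.1821  0.177  -0.2436  0.0085 -1.153   1.5718] F [1.6371 0.2929 0.8543] M [ 0.0643 -0.2153 -0.    ] w 88.0
shift tool [ 0.0513 -0.0494  0.0864] turn tool [ 0.0028 -0.0078  0.0143]
[[-0.17708261 -0.94039216 -0.29035208  0.56266958]
 [-0.98416615  0.17149355  0.04479913 -0.29982497]
 [ 0.00766475  0.29368783 -0.95587065  0.38370867]
 [ 0.          0.          0.          1.        ]] 430.41149311533763 (np.float64(393.792579207264), np.float64(159.74386772182487))
```

View pics/w1.png

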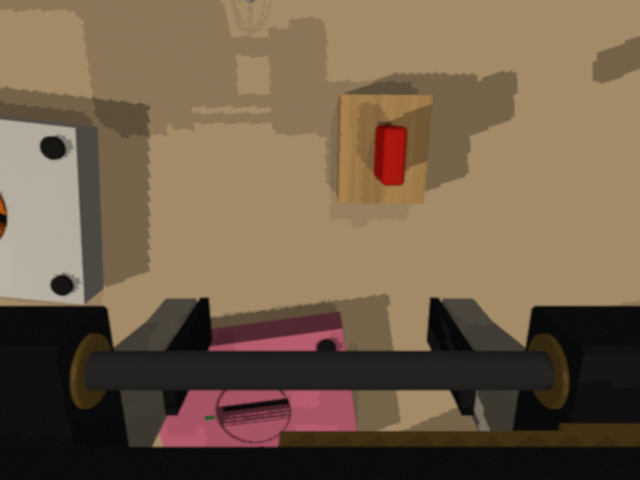

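The wrist view shows the key on its block with the top face near (397,155), about 4 px from the prediction. I measure it from here.

Run:
```python
from m import *
c=load('w1')
img=c['img']; print(img[155,376:412,0].tolist())
r=img[:,:,0].astype(int); 
for th in (150,170,185):
    m=mask(c,(0,150,th),(6,255,255),(360,110,420,200)); rect(c,m,.086,'top%d'%th)
rect(c,mask(c,(8,80,110),(22,200,255),(333,90,437,210)),.036,'block')
```

```text
[118, 117, 119, 119, 119, 121, 128, 142, 159, 167, 169, 169, 168, 168, 167, 167, 167, 166, 166, 166, 165, 165, 165, 163, 163, 161, 154, 143, 124, 110, 106, 112, 116, 118, 119, 119]
top150 ctr mm [ 526.  -346.6] size [13.1 35.6] ang 79.4 px [392.8 156.3]
top170 ctr mm [ 541.3 -345.3] size [1.3 0.6] ang 79.8 px [388.  134.8]Traceback (most recent call last):
  File "<stdin>", line 6, in <module>
  File "m.py", line 8, in rect
    k=big(m)[:,0,:]; P=np.array([ray(c,u,v,z)[:2] for u,v in k])*1000
      ~~~^^^
  File "m.py", line 6, in big
    cs,_=cv2.findContours(m,cv2.RETR_EXTERNAL,cv2.CHAIN_APPROX_NONE); return max(cs,key=cv2.contourArea)
                                                                             ~~~^^^^^^^^^^^^^^^^^^^^^^^^
ValueError: max() iterable argument is empty
```

```bash
python3 -m inch '[[[0,0,0],[0.025,-0.025,0],-1],[[0,-0.006,0.01],[0.025,-0.025,0],-1],[[0,0,0],[0.001,0,0.025],-1],[[0,0,0],[0,0,0.03],-1],[[0,0,0],[0,0,0.025],-1],[[0,0,0],[0,0,0],-1],[[0,0,0],[0,0,0],-1],[[0,0,0],[0,0,0],-1]]'; python3 go.py 0.525 -0.347 0.056 -100.6
```

```text
clock: 3.15
eef_pos: [0.5223, -0.3578, 0.1529]
ee_rot: [-0.003, -0.634, 0.773, 0.002]
ft_force: [0.2, -0.0, -0.2]
width: 0.998
t 3.15 pos [ 0.5223 -0.3578  0.1529] alpha -101.32 q [-0.2906  0.3569 -0.1955  0.0043 -1.0248  1.6615] F [ 0.2165 -0.0406 -0.1751] M [-0.0182 -0.0191  0.0407] w 87.8
shift tool [-0.0115 -0.0012  0.0969] turn tool [ 0.0067 -0.003  -0.0127]
```

```bash
python3 -m inch '[[[0.003,-0.002,-0.012],[-0.011,-0.001,0.02],-1],[[0,0,0],[0,0,0.025],-1],[[0,0,0],[0,0,0.02],-1],[[0,0,0],[0,0,0.015],-1],[[0,0,0],[0,0,0.008],-1],[[0,0,0],[0,0,0],-1],[[0,0,0],[0,0,0],-1],[[0,0,0],[0,0,0],-1]]'; python3 go.py 0.525 -0.347 0.056 -100.6
```

```text
clock: 4.15
eef_pos: [0.5305, -0.3488, 0.0707]
ee_rot: [0.002, -0.639, 0.769, -0.005]
ft_force: [-0.8, 0.5, 0.1]
width: 1.003
t 4.15 pos [ 0.5305 -0.3488  0.0707] alpha -100.53 q [-0.273   0.4349 -0.2894  0.0036 -0.8362  1.6576] F [-0.7572  0.5196  0.0741] M [-0.0175  0.0211 -0.0176] w 88.2
shift tool [-0.0008  0.0059  0.0147] turn tool [-0.0101 -0.0036  0.0012]
```

```bash
python3 -m inch '[[[-0.01,-0.003,0],[-0.001,0.006,0.007],-1],[[0,0,0],[0,0,0.006],-1],[[0,0,0],[0,0,0],-1],[[0,0,0],[0,0,0],0.5],[[0,0,0],[0,0,0],1],[[0,0,0],[0,0,0],1],[[0,0,0],[0,0,0],1],[[0,0,0],[0,0,0],1]' 40 2>&1 | tail -1; python3 -m inch '[[[-0.01,-0.003,0],[-0.001,0.006,0.007],-1],[[0,0,0],[0,0,0.006],-1],[[0,0,0],[0,0,0],-1],[[0,0,0],[0,0,0],0.5],[[0,0,0],[0,0,0],1],[[0,0,0],[0,0,0],1],[[0,0,0],[0,0,0],1],[[0,0,0],[0,0,0],1]]' 40; python3 go.py 0.525 -0.347 0.056 -100.6; python3 -c "
from h import *
shot('side','s2.png')"
```

```text
invalid input: not JSON, or not a number
clock: 5.15
eef_pos: [0.5248, -0.3468, 0.0575]
ee_rot: [-0.0, -0.639, 0.769, -0.0]
ft_force: [-0.1, -0.5, -0.8]
width: 0.493
t 5.15 pos [ 0.5248 -0.3468  0.0575] alpha -100.53 q [-0.2737  0.4473 -0.3049  0.0007 -0.818   1.6602] F [-0.0646 -0.4794 -0.8394] M [0.0192 0.0136 0.0276] w 43.4
shift tool [ 0.0002 -0.0002  0.0015] turn tool [-0.0004 -0.0006  0.0012]
```

```bash
python3 -m inch '[[[0,0,0],[0,0,0],1],[[0,0,0],[0,0,0],1],[[0,0,0],[0,0,0],1],[[0,0,0],[0,0,0],1],[[0,0,0],[0,0,0],1],[[0,0,0],[0,0,0],1],[[0,0,0],[0,0,0],1],[[0,0,0],[0,0,0],1]]'; python3 go.py 0.525 -0.347 0.16 -100.6
```

```text
clock: 6.2
eef_pos: [0.5248, -0.3468, 0.0575]
ee_rot: [-0.0, -0.639, 0.769, -0.0]
ft_force: [-0.5, -0.3, 0.4]
width: 0.175
t 6.2 pos [ 0.5248 -0.3468  0.0575] alpha -100.53 q [-0.2737  0.4473 -0.3049  0.0008 -0.818   1.6602] F [-0.4646 -0.3079  0.3774] M [-0.0282  0.0309  0.009 ] w 15.4
shift tool [ 0.0003 -0.0003 -0.1025] turn tool [-0.0005 -0.0006  0.0013]
```

```bash
python3 -m inch '[[[0,0,0],[0,0,-0.012],1],[[0,0,0],[0,0,-0.02],1],[[0,0,0],[0,0,-0.025],1],[[0,0,0],[0,0,-0.03],1],[[0,0,0],[0,0,-0.03],1],[[0,0,0],[0,0,-0.01],1],[[0,0,0],[0,0,0],1],[[0,0,0],[0,0,0],1]]'; python3 go.py 0.5378 -0.0033 0.16 -100.6
```

```text
clock: 7.2
eef_pos: [0.5238, -0.3462, 0.1908]
ee_rot: [-0.0, -0.639, 0.769, 0.0]
ft_force: [0.3, -0.3, -0.6]
width: 0.181
t 7.2 pos [ 0.5238 -0.3462  0.1908] alpha -100.54 q [-0.2735  0.3146 -0.1629  0.0001 -1.0935  1.6603] F [ 0.3199 -0.2936 -0.6057] M [-0.017   0.0618  0.0051] w 15.9
shift tool [-0.3397  0.049   0.0308] turn tool [ 0.0003 -0.0001  0.001 ]
```

```bash
python3 -m inch '[[[0,0,0],[-0.05,0.016,0],1],[[0,0,0],[-0.05,0.016,0],1],[[0,0,0],[-0.05,0.016,0],1],[[0,0,0],[-0.05,0.016,0],1],[[0,0,0],[-0.05,0.016,0],1],[[0,0,-0.15],[0,0,0],1],[[0,0,-0.18],[0,0,0],1],[[0,0,-0.18],[0,0,0],1]]'; python3 go.py 0.493 -0.07 0.18 -34; python3 -m inch '[[[0,0,-0.18],[0,0,0],1],[[0,0,-0.18],[0,0,0],1],[[0,0,-0.16],[0,0,0],1],[[0,0,-0.05],[0,0,0],1],[[0,0,0],[0,0,0],1],[[0,0,0],[0,0,0],1],[[0,0,0],[0,0,0],1],[[0,0,0],[0,0,0],1]]'; python3 go.py 0.493 -0.07 0.18 -34
python3 - <<'E'
from h import *
c=shot('wrist','w2.png'); print(proj(c,(.5378,-.0033,.036)))
E
```

```text
clock: 8.2
eef_pos: [0.4853, -0.0775, 0.1809]
ee_rot: [0.005, 0.816, -0.578, -0.007]
ft_force: [-0.8, 0.2, -1.0]
width: 0.181
t 8.2 pos [ 0.4853 -0.0775  0.1809] alpha -70.57 q [ 0.2393  0.1126 -0.4516 -0.0047 -1.0222  1.6731] F [-0.7789  0.1893 -0.9602] M [-0.0674 -0.1085 -0.0213] w 15.9
shift tool [-0.0045 -0.0097  0.0008] turn tool [ 0.0129  0.0102 -0.6382]
clock: 9.2
eef_pos: [0.4814, -0.0776, 0.1743]
ee_rot: [0.005, 0.949, -0.316, -0.013]
ft_force: [-0.4, -0.3, -1.0]
width: 0.184
t 9.2 pos [ 0.4814 -0.0776  0.1743] alpha -36.87 q [ 0.24    0.1202 -0.4593 -0.0063 -1.0193  2.2616] F [-0.3831 -0.349  -1.02  ] M [-0.0694 -0.1784  0.0469] w 16.2
shift tool [ 0.0046 -0.013  -0.006 ] turn tool [ 0.0177  0.0224 -0.0499]
(np.float64(325.5169061140921), np.float64(87.05954175920564))
```

View pics/w2.png

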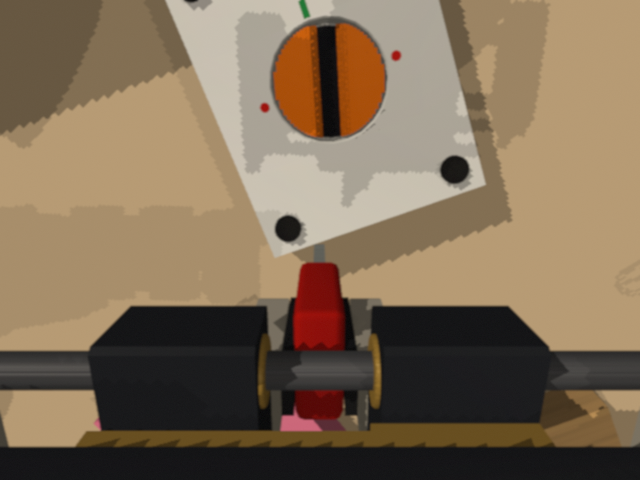

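Wrist view: orange cap centre at about (329,79), slot running (326,26) to (332,137). The key is held upright at (319,300).

```bash
cat > cap.py <<'E'
import sys; from m import *
def capfit(c,box):
    m=mask(c,(5,150,60),(18,255,255),box); x0,y0,x1,y1=box
    hull=cv2.convexHull(np.vstack([k for k in cv2.findContours(m,0,1)[0] if len(k)>10]))[:,0]
    P=np.array([ray(c,u,v,.036)[:2] for u,v in hull])*1000
    e=cv2.minEnclosingCircle(P.astype(np.float32)); print('cap',np.round(e[0],1),'r',round(e[1],1))
    f=np.zeros_like(m); cv2.fillConvexPoly(f,hull,255); f=cv2.erode(f,np.ones((5,5)))
    d=((c['img'].max(2)<60)*255).astype(np.uint8)&f
    rect(c,d,.022,'slot')
if __name__=='__main__': capfit(load('w2'),(255,5,400,150))
E
python3 cap.py
```

```text
cap [541.2  -1.9] r 34.7
slot ctr mm [541.4  -1.3] size [65.7 11. ] ang 56.9 px [328.3  80. ]
```

```bash
python3 go.py 0.5405 -0.002 0.14 -33.1
```

```text
t 9.25 pos [ 0.4814 -0.0776  0.1743] alpha -36.87 q [ 0.24    0.1202 -0.4593 -0.0063 -1.0193  2.2617] F [ 0.0732 -0.7903 -0.429 ] M [-0.0541 -0.1499  0.0142] w 16.1
shift tool [ 0.0027 -0.0966  0.0325] turn tool [ 0.0175  0.0225 -0.0655]
```

```bash
python3 -m inch '[[[0.017,0.022,0],[0,0,0],1],[[0,0,-0.06],[0.002,0,0],1],[[0,0,0],[0.001,-0.03,0.01],1],[[0,0,0],[0,-0.04,0.01],1],[[0,0,0],[0,-0.018,0.006],1],[[0,0,0],[0,0,0],1],[[0,0,0],[0,0,0],1],[[0,0,0],[0,0,0],1]]'; python3 go.py 0.5405 -0.002 0.12 -33.1
```

```text
clock: 10.25
eef_pos: [0.5321, -0.0052, 0.1492]
ee_rot: [-0.001, 0.958, -0.288, 0.004]
ft_force: [0.1, 0.3, -0.4]
width: 0.182
t 10.25 pos [ 0.5321 -0.0052  0.1492] alpha -33.43 q [ 0.3609  0.1976 -0.4321  0.0034 -0.9333  2.1953] F [ 0.0984  0.2999 -0.396 ] M [-0.0979 -0.0746 -0.0223] w 16.0
shift tool [ 0.005  -0.0072  0.0292] turn tool [-0.0047 -0.0068 -0.0057]
```

```bash
python3 -m inch '[[[-0.005,-0.007,-0.006],[0.005,-0.007,0],1],[[0,0,0],[0,0,0.01],1],[[0,0,0],[0,0,0.015],1],[[0,0,0],[0,0,0.01],1],[[0,0,0],[0,0,0],1],[[0,0,0],[0,0,0],1],[[0,0,0],[0,0,0],1],[[0,0,0],[0,0,0],1]]'; python3 go.py 0.5405 -0.002 0.0765 -33.1
python3 - <<'E'
from h import *
for n in ('side','wrist'):
    c=shot(n,n[0]+'3.png')
a=load('s3')['img'][190:310,300:420]; b=load('w3')['img'][240:440,220:420]
cv2.imwrite('pics/c3.png',np.hstack([cv2.resize(a,(390,390),interpolation=2),cv2.resize(b,(390,390),interpolation=2)])[:,:,::-1])
E
```

```text
clock: 11.25
eef_pos: [0.5402, -0.003, 0.1119]
ee_rot: [0.0, 0.958, -0.285, -0.0]
ft_force: [0.6, -0.6, -0.9]
width: 0.177
t 11.25 pos [ 0.5402 -0.003   0.1119] alpha -33.14 q [ 0.3572  0.2578 -0.4505 -0.0002 -0.8634  2.2061] F [ 0.5539 -0.6149 -0.9094] M [-0.0519 -0.0841 -0.0125] w 15.6
shift tool [-0.0003 -0.001   0.0354] turn tool [ 0.0006  0.0007 -0.0007]
```

View pics/c3.png

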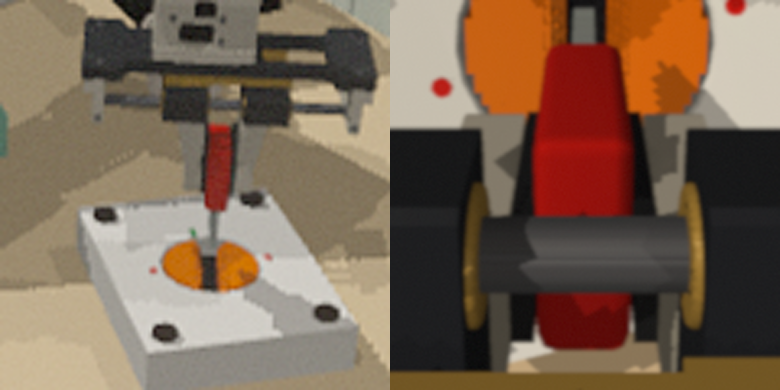

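Side view shows the blade upright just above the orange cap. Wrist view shows it centred over the slot and aligned with it, so I descend.

```bash
python3 -m inch '[[[0,0,0],[0,-0.001,0.01],1],[[0,0,0],[0,0,0.01],1],[[0,0,0],[0,0,0.008],1],[[0,0,0],[0,0,0.006],1],[[0,0,0],[0,0,0.003],1],[[0,0,0],[0,0,0],1],[[0,0,0],[0,0,0],1],[[0,0,0],[0,0,0],1]]' 60; python3 go.py 0.5405 -0.002 0.0765 -33.1
```

```text
clock: 12.35
eef_pos: [0.541, -0.0022, 0.0735]
ee_rot: [0.0, 0.959, -0.285, -0.0]
ft_force: [-0.4, -0.0, 0.9]
width: 0.178
t 12.35 pos [ 0.541  -0.0022  0.0735] alpha -33.09 q [ 0.3587  0.3077 -0.4898  0.0007 -0.7742  2.2049] F [-0.4045 -0.0491  0.8963] M [ 0.0013  0.1438 -0.0334] w 15.7
shift tool [-0.0005  0.0001 -0.003 ] turn tool [0.001  0.0001 0.0002]
```

```bash
python3 -m inch '[[[0,0,0],[0,0,-0.001],1],[[0,0,0.1],[0,0,0],1],[[0,0,0.13],[0,0,0],1],[[0,0,0.13],[0,0,0],1],[[0,0,0.13],[0,0,0],1],[[0,0,0.13],[0,0,0],1],[[0,0,0.1],[0,0,0],1],[[0,0,0],[0,0,0],1]]'; python3 go.py 0.5405 -0.002 0.0745 -107
```

```text
clock: 13.35
eef_pos: [0.5412, -0.0022, 0.0742]
ee_rot: [0.001, 0.79, -0.613, -0.0]
ft_force: [0.2, 0.4, -1.0]
width: 0.18
t 13.35 pos [ 0.5412 -0.0022  0.0742] alpha -75.6 q [ 0.3586  0.307  -0.4886  0.0007 -0.7761  1.463 ] F [ 0.1663  0.4436 -1.0346] M [-0.0466  0.0607  0.0215] w 15.9
shift tool [-0.0003  0.0006 -0.0003] turn tool [ 0.0007 -0.0008  0.548 ]
```

```bash
python3 -m inch '[[[0,0,0.12],[0,0,0],1],[[0,0,0.13],[0,0,0],1],[[0,0,0.13],[0,0,0],1],[[0,0,0.12],[0,0,0],1],[[0,0,0.08],[0,0,0],1],[[0,0,0.05],[0,0,0],1],[[0,0,0],[0,0,0],1],[[0,0,0],[0,0,0],1]]'; python3 go.py 0.5405 -0.002 0.0745 -107
python3 - <<'E'
from h import *
c=shot('wrist','w4.png'); shot('side','s4.png')
a=load('s4')['img'][210:310,310:420]; b=load('w4')['img'][140:440,170:470]
cv2.imwrite('pics/c4.png',np.hstack([cv2.resize(a,(390,390),interpolation=2),cv2.resize(b,(390,390),interpolation=2)])[:,:,::-1])
E
```

```text
clock: 14.35
eef_pos: [0.5414, -0.002, 0.0741]
ee_rot: [-0.0, -0.562, 0.827, -0.0]
ft_force: [0.5, 0.7, -0.0]
width: 0.179
t 14.35 pos [ 0.5414 -0.002   0.0741] alpha -111.62 q [ 0.3588  0.3073 -0.4883  0.0006 -0.7759  0.8342] F [ 0.4776  0.7074 -0.0341] M [0.0277 0.0089 0.016 ] w 15.8
shift tool [ 0.0004  0.0008 -0.0004] turn tool [ 0.0003 -0.0008 -0.0806]
```

View pics/c4.png

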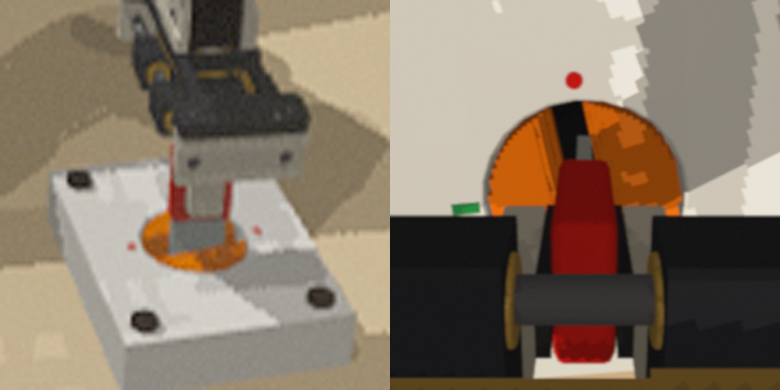

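The slot trails the key by about 12° because of play. The red dot marking the locked position is slightly further, so I keep turning.

```bash
python3 -m inch '[[[0,0,0.04],[0,0,0],1],[[0,0,0.04],[0,0,0],1],[[0,0,0.04],[0,0,0],1],[[0,0,0],[0,0,0],1],[[0,0,0],[0,0,0],1],[[0,0,0],[0,0,0],1],[[0,0,0],[0,0,0],1],[[0,0,0],[0,0,0],1]]'; python3 go.py 0.5405 -0.002 0.0745 -120
python3 - <<'E'
from h import *
c=shot('wrist','w5.png')
b=load('w5')['img'][140:440,170:470]
cv2.imwrite('pics/c5.png',cv2.resize(b,(450,450),interpolation=2)[:,:,::-1])
E
```

```text
clock: 15.45
eef_pos: [0.5415, -0.002, 0.0741]
ee_rot: [-0.0, -0.512, 0.859, -0.0]
ft_force: [0.0, 0.0, -0.9]
width: 0.177
t 15.45 pos [ 0.5415 -0.002   0.0741] alpha -118.35 q [ 0.3588  0.3073 -0.4883  0.0006 -0.7758  0.7167] F [ 0.0433  0.0215 -0.9195] M [0.0378 0.072  0.0311] w 15.6
shift tool [ 0.0005  0.0008 -0.0004] turn tool [ 0.0001 -0.0007  0.0287]
```

View pics/c5.png

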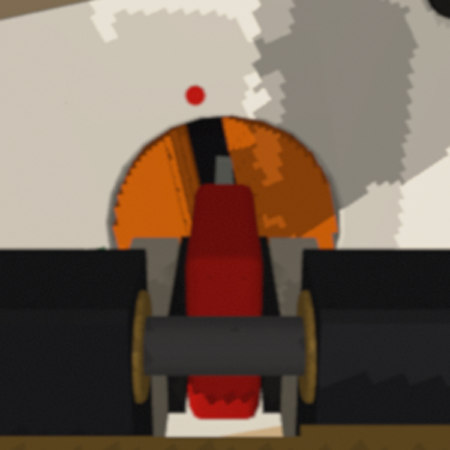

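```bash
python3 -m inch '[[[0,0,0.04],[0,0,0],1],[[0,0,0.03],[0,0,0],1],[[0,0,0],[0,0,0],1],[[0,0,0],[0,0,0],1],[[0,0,0],[0,0,0],1],[[0,0,-0.02],[0,0,0],1],[[0,0,0],[0,0,0],1],[[0,0,0],[0,0,0],1]]'; python3 go.py 0.5405 -0.002 0.0745 -120;python3 -m inch '[[[0,0,-0.05],[0,0,0],1],[[0,0,-0.03],[0,0,0],1],[[0,0,0],[0,0,-0.01],1],[[0,0,0],[0,0,-0.02],1],[[0,0,0],[0,0,-0.03],1],[[0,0,0],[0,0,-0.03],1],[[0,0,0],[0,0,-0.03],1],[[0,0,0],[0,0,-0.01],1]]'; python3 go.py 0.5 -0.08 0.19 -107
```

```text
clock: 16.5
eef_pos: [0.5415, -0.0019, 0.0741]
ee_rot: [-0.0, -0.492, 0.871, -0.0]
ft_force: [0.0, 0.7, -0.5]
width: 0.178
t 16.5 pos [ 0.5415 -0.0019  0.0741] alpha -121.06 q [ 0.3591  0.3074 -0.4884  0.0011 -0.7759  0.6687] F [ 0.0083  0.726  -0.4855] M [0.1702 0.074  0.398 ] w 15.7
shift tool [ 0.0006  0.0008 -0.0004] turn tool [-0.0001 -0.0011 -0.0186]
clock: 17.5
eef_pos: [0.5411, -0.0023, 0.2104]
ee_rot: [-0.001, -0.524, 0.852, -0.0]
ft_force: [0.7, 0.7, -0.5]
width: 0.181
t 17.5 pos [ 0.5411 -0.0023  0.2104] alpha -116.77 q [ 0.3584  0.1597 -0.3235  0.0006 -1.0886  0.7449] F [ 0.6978  0.7352 -0.5373] M [ 0.0125 -0.0282  0.0189] w 16.0
shift tool [0.0878 0.0017 0.0205] turn tool [ 0.0004 -0.001  -0.1705]
```

At the stop the wrist torque was 0.40 N·m, so the cap is home and the key is lifted out. Next I move to the mint tray.

```bash
python3 -m inch '[[[0,0,0],[-0.037,0.033,0],1],[[0,0,0],[-0.037,0.033,0],1],[[0,0,0],[-0.037,0.033,0],1],[[0,0,0],[-0.037,0.033,0],1],[[0,0,0],[-0.037,0.033,0],1],[[0,0,0],[-0.037,0.033,0],1],[[0,0,0],[-0.02,0.015,0],1],[[0,0,-0.1],[0,0,0],1]]'; python3 -m inch '[[[0,0,-0.18],[0,0,0],1],[[0,0,-0.18],[0,0,0],1],[[0,0,-0.18],[0,0,0],1],[[0,0,-0.18],[0,0,0],1],[[0,0,-0.18],[0,0,0],1],[[0,0,-0.18],[0,0,0],1],[[0,0,-0.18],[0,0,0],1],[[0,0,-0.18],[0,0,0],1]]'; python3 go.py 0.4525 0.332 0.2 -9.5;  python3 - <<'E'
from m import *
from cap import capfit
c=shot('top','t6.png'); capfit(c,(335,175,385,220)); rect(c,mask(c,(0,0,150),(180,40,255),(310,155,405,240)),.036,'scale')
w=shot('wrist','w6.png')
cv2.imwrite('pics/c6.png',np.hstack([cv2.resize(c['img'][165:225,328:388],(360,360),interpolation=2),cv2.resize(w['img'],(440,330)).copy() if 0 else cv2.copyMakeBorder(cv2.resize(w['img'],(440,330)),0,30,0,0,0)])[:,:,::-1])
E
```

```text
clock: 18.5
eef_pos: [0.4566, 0.3183, 0.209]
ee_rot: [-0.001, -0.563, 0.826, 0.0]
ft_force: [-0.5, -0.2, -0.8]
width: 0.18
clock: 19.5
eef_pos: [0.4533, 0.3168, 0.2042]
ee_rot: [0.005, 0.973, -0.229, -0.004]
ft_force: [-0.5, -0.2, -0.9]
width: 0.18
t 19.5 pos [0.4533 0.3168 0.2042] alpha -26.48 q [ 0.9614  0.1914 -0.2968 -0.0045 -1.0943  1.7202] F [-0.5277 -0.1563 -0.8525] M [-0.0422 -0.1323  0.0445] w 15.8
shift tool [-0.0074 -0.0133  0.0041] turn tool [ 0.01    0.0072 -0.2962]
cap [539.1  -2. ] r 32.8
slot ctr mm [541.1  -3.6] size [ 6.  48.1] ang 73.6 px [358.6 196.6]
scale ctr mm [539.   -3.1] size [190.6 150.7] ang 72.8 px [359.3 196.6]
```

View pics/c6.png

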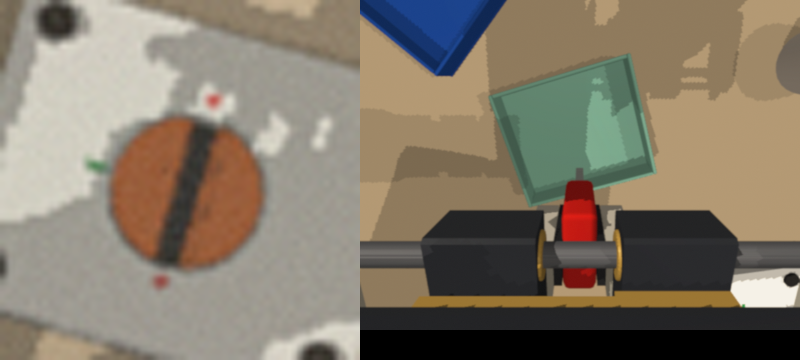

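Top crop: the slot points at both red dots, at -16.4° against the scale's 72.8°, so the cap reads about 89° (locked). The wrist view shows the mint tray, with rim corners at full-image pixels (189,138), (393,79), (429,250) and (247,298).

```bash
python3 - <<'E'
from m import *
c=load('w6'); P=np.array([ray(c,u,v,.04)[:2] for u,v in ((189,138),(393,79),(429,250),(247,298))])
print(P,P.mean(0),[np.hypot(*(P[i]-P[i-1])) for i in range(4)])
t=load('t6'); rect(t,mask(t,(70,50,40),(90,255,255),(200,190,272,268)),.04,'tray')
E
python3 go.py 0.453 0.332 0.2 -9.5
```

```text
[[0.3969 0.4133]
 [0.5409 0.3862]
 [0.518  0.2625]
 [0.3744 0.2879]] [0.4575 0.3375] [np.float64(0.12736674699452022), np.float64(0.14655568692271326), np.float64(0.1257362173929199), np.float64(0.1458588757238883)]
tray ctr mm [449.7 305.6] size [ 72.8 145.5] ang 79.4 px [247.7 234.8]
t 19.6 pos [0.4533 0.3168 0.2042] alpha -26.68 q [ 0.9614  0.1914 -0.2967 -0.0044 -1.0943  1.7165] F [0.5411 1.6366 0.2318] M [-0.0516 -0.119  -0.0241] w 15.9
shift tool [-0.007  -0.0135  0.0041] turn tool [ 0.0101  0.0072 -0.2999]
```

```bash
python3 -m inch '[[[0.01,0.007,-0.15],[0,0,0],1],[[0,0,-0.15],[0,0,0],1],[[0,0,0],[0,-0.018,0.01],1],[[0,0,0],[0,0,0.03],1],[[0,0,0],[0,0,0.03],1],[[0,0,0],[0,0,0.02],1],[[0,0,0],[0,0,0],1],[[0,0,0],[0,0,0],1]]'; python3 go.py 0.456 0.335 0.061 -9.5
```

```text
clock: 20.6
eef_pos: [0.4564, 0.338, 0.1087]
ee_rot: [0.001, 0.995, -0.1, -0.0]
ft_force: [0.0, 0.2, -0.9]
width: 0.18
t 20.6 pos [0.4564 0.338  0.1087] alpha -11.45 q [ 0.9821  0.303  -0.3932  0.0004 -0.8767  1.9593] F [ 0.0455  0.1522 -0.9497] M [-0.049  -0.146   0.0083] w 15.9
shift tool [0.0002 0.0029 0.0477] turn tool [ 0.0021  0.0005 -0.034 ]
```

```bash
python3 -m inch '[[[0,0,0],[0,0.002,0.015],1],[[0,0,0],[0,0,0.015],1],[[0,0,0],[0,0,0.01],1],[[0,0,0],[0,0,0.006],1],[[0,0,0],[0,0,0],1],[[0,0,0],[0,0,0],1],[[0,0,0],[0,0,0],1],[[0,0,0],[0,0,0],1]]'; python3 go.py 0.456 0.335 0.061 -9.5
```

```text
clock: 21.6
eef_pos: [0.4569, 0.3371, 0.0616]
ee_rot: [-0.001, 0.995, -0.101, 0.001]
ft_force: [0.3, -0.0, -1.2]
width: 0.176
t 21.6 pos [0.4569 0.3371 0.0616] alpha -11.59 q [ 0.9806  0.3593 -0.4434  0.0009 -0.7663  1.9581] F [ 0.3479 -0.0259 -1.1684] M [-0.0692 -0.067  -0.0359] w 15.5
shift tool [-0.0005  0.0022  0.0006] turn tool [-0.0013 -0.0012 -0.0365]
```

```bash
python3 -m inch '[[[0,0,0],[0,0,0],0],[[0,0,0],[0,0,0],-1],[[0,0,0],[0,0,0],-1],[[0,0,0],[0,0,0],-1],[[0,0,0],[0,0,0],-1],[[0,0,0],[0,0,0],-1],[[0,0,0],[0,0,0],-1],[[0,0,0],[0,0,0],-1]]'; python3 -m inch '[[[0,0,0],[0,0,0],-1],[[0,0,0],[0,0,0],-1],[[0,0,0],[0,0,-0.008],-1],[[0,0,0],[0,0,-0.015],-1],[[0,0,0],[0,0,-0.03],-1],[[0,0,0],[0,0,-0.03],-1],[[0,0,0],[0,0,-0.03],-1],[[0,0,0],[0,0,-0.02],-1]]'; python3 go.py;  python3 - <<'E'
from h import *
s=shot('side','s7.png'); w=shot('wrist','w7.png')
cv2.imwrite('pics/c7.png',np.hstack([cv2.resize(s['img'][190:260,220:320],(390,273),interpolation=2),cv2.resize(w['img'],(364,273))])[:,:,::-1])
E
```

```text
clock: 22.6
eef_pos: [0.4573, 0.3375, 0.0623]
ee_rot: [-0.001, 0.995, -0.101, 0.001]
ft_force: [-0.4, -0.2, -0.7]
width: 0.983
clock: 23.6
eef_pos: [0.4568, 0.3368, 0.2034]
ee_rot: [-0.001, 0.995, -0.101, 0.001]
ft_force: [-0.4, 0.5, -0.3]
width: 0.999
t 23.6 pos [0.4568 0.3368 0.2034] alpha -11.56 q [ 0.9809  0.2062 -0.282   0.0014 -1.0792  1.9583] F [-0.4205  0.5305 -0.2774] M [-0.1198 -0.1221  0.0779] w 87.9
```

View pics/c7.png

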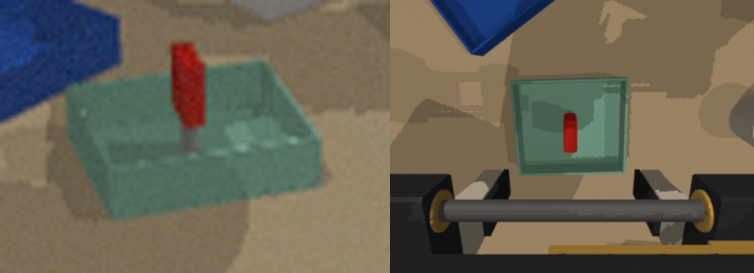

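The side and wrist views show the key released, standing near the middle of the mint tray. Its handle centre is about 60 mm up, which is under the limit, and the gripper is clear.

```bash
python3 -m inch '[[[0,0,0],[0,0,0],-1],[[0,0,0],[0,0,0],-1],[[0,0,0],[0,0,0],-1],[[0,0,0],[0,0,0],-1],[[0,0,0],[0,0,0],-1],[[0,0,0],[0,0,0],-1],[[0,0,0],[0,0,0],-1],[[0,0,0],[0,0,0],-1]]'; python3 -c "
from cell import robot; print(robot.job_done())"
```

```text
clock: 24.7
eef_pos: [0.4568, 0.3366, 0.2034]
ee_rot: [-0.001, 0.995, -0.101, 0.001]
ft_force: [0.1, -0.0, 0.5]
width: 0.999
the job is handed in; nothing more can be done
None
```

I took the key from its block, seated the blade in the orange cap's slot (full depth, going by tool height), and turned the cap clockwise to its stop. I then released the key in the mint-green container and handed the job in at about 24.7 s; it gave no verdict.

- **Cap:** the wrist torque rose to 0.40 N·m at the stop. The top camera put the slot at -16.4° and the scale's long side at 72.8°, so the cap reads about 89° of 90° and looks locked.
- **Key:** it did not topple on release. It stands upright near the middle of the container, with the handle centre about 60 mm up by calculation (limit 75 mm). The rules say the key "lies or leans"; standing meets the stated numbers, and if it falls it should stay inside.
- **Gripper:** it is fully open and clear above the container, touching nothing.
- **Disagreements:** the top and wrist cameras placed the cap and container a few mm apart. When I re-measured the container from the top with the arm in view, the result was too small, so I discarded it and used the wrist view and the first top view.

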